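# Flip the kickstand down and hold the frame stub upright

### The arm

A 6-joint arm with a two-finger parallel gripper is mounted at the origin on a cart in front of the work surface, level with it; the furniture and walls round the work are solid. World frame = base frame: x ahead of the robot, y to its left, z up, the work surface at z = 0. Lengths are in m, angles in rad, forces in N, time in s.
With the tool pointing down it reaches from about 0.275 to 0.725 m from the base axis. Payload 15.9 kg.
Tool frame: the origin (TCP) lies between the finger pads; the fingertips stand ahead of it and the grasp point (between the pads) lies 2 mm behind it (ctrl.tcp_to_tips is the z of the fingertips in the tool frame, in m); z points along the fingers, y is the line along which they close (so a half turn about z gives the same grasp; the last joint's range is limited). The gripper opens to 85 mm and grips with 20 to 120 N. Pads are 22 mm wide; open, the fingers measure 114 mm over their backs; the gripper's body (76 mm by 85 mm) begins 54 mm behind the grasp point. The pads swing forward as they close: fully open they stand 13 mm farther back than shut.
Start: joints at [-1.299, 0.213, -0.034, 1.323, 0, 1.571], TCP at [0.134, -0.482, 0.248] pointing down, gripper open.
Joint ranges: [-2.98, 2.98], [-0.74, 1.72], [-1.14, 1.35], [-2.1, 2.04], [-1.57, 1.44], [-3.14, 3.14]. Speed limits (rad/s): [1.89, 1.89, 2.39, 2.57, 3.14, 3.14].

### API

Orientations are given as a unit quaternion [w, x, y, z].
In Python, from cell import ctrl gives the robot as it stands. The module is installed in compiled form; this text tells all that it offers.
- The arm moves only by the tool drive_tool, never from a script. Its arguments are lists of equal length, an entry for each row: "offset": the shift along the world's x, y, z in cm, a list of three; "rotation": the turn, a rotation vector about the world's x, y, z in units of 6 degrees (1.0 is 6 degrees), a list of three; "gripper": the opening, from -1 (shut) to 1 (fully open). In form: {"offset": [[x, y, z], ...], "rotation": [[ax, ay, az], ...], "gripper": [gripper, ...]}. A call has 1 to 20 rows; each row shifts and turns the commanded pose from where the row before left it; what a row does not reach is not made up. A row lasts 1/10 s, in which the tool goes at most 50 mm and 8.59 degrees, less where a joint would pass 70% of its speed; a pose out of reach is approached as far as the arm can. A call is refused whole if a number of a shift passes 5 or a number of a turn 1, either way. A call with a gripper value outside its range is refused whole. The fingers move at their own pace and stop on an object; "squeeze" is the grip in N (left out, the last holds). Time passes only in rows, so rows that do not move let the fingers close. It gives the time, the measured TCP pose, the force, the opening and the grip force at its end, in the units of the state.
- ctrl.state(): the state, without advancing time (a new reading comes with each control period).
- ctrl.snapshot(name): name is "scene" or "side" or "wrist"; returns the picture (400x640x3 uint8, red, green, blue); there is no depth.
- ctrl.calibration(name): a dict with "intrinsics" (3x3 intrinsics, pixels), "D" ([k1, k2, p1, p2, k3] as OpenCV has them; the pictures are not rectified), "rvec" (rotation vector, rad) and "tvec" (3), from world to camera coordinates, as OpenCV has them. Camera axes: x right, y down, z forward; pixel columns grow to the right and rows downward; lengths in m; the calibration is good to about 2 mm. A picture is of the moment at which its call begins: read the wrist's pose just before it. calibration takes no time and is no camera call; for the wrist camera it gives the pose at the moment of the call.
- ctrl.job_done(): hands the job in; it is judged then, once.
The state is a dict: "time_s": time; "q": joint angles; "qvel": joint speeds; "joint_efforts": joint torques, N m; "ee_pos": TCP position; "ee_rot": TCP orientation; "wrist_force": force on the tool from outside, world axes, zero at the start; "wrist_torque": the same for the moment, N m; "opening": finger opening in m; "gripper_force": force on a finger pad.
Only numpy, scipy, OpenCV 4.12 (cv2) and the standard library are available. Lean on these libraries where they do the work, as an engineer would, in place of code of your own. Each camera call takes 0.05 s, during which the arm holds its last target. There are 200 camera calls.

### The job

The bicycle frame stub in the bench cradle is leaning over on its rest with its kickstand folded up. First push the kickstand leg down past its spring centre until it snaps fully down, then take the frame by its bar at the top, raise it upright and keep holding it there: finish with the bar still in the gripper and the frame upright. Do not let the frame tip over beyond upright to the kickstand side, and leave the loose things on the bench where they are.

Things in the scene. Friction and masses are not known exactly. Their poses are not given: they have to be found in the camera images.
- cradle: Bench cradle, fixed: plywood board 140 (x) x 199 (y) x 18 mm, two steel cheeks at x = +-52 mm (93 mm high) and a post with rubber pad (103 mm high) at y = -66 mm, on which the frame leans. Origin: underside of the board below the hub; z up. x is the hub axis's direction and points away from the robot; the kickstand is on the +y side and points to -x while folded.
- hub_axis (a point): Middle of the hub axis, 68 mm above the cradle's origin; does not move. The frame is a grey upright tube 28 mm thick from the hub up to a bar, with a black battery pack 52 x 36 x 78 mm on its -y side, centred 107 mm above this axis. A point (x, y, z) of the upright frame, measured from here in cradle axes, goes to (x, y cos q - z sin q, y sin q + z cos q) when joint hub reads q.
- hub (a joint): Tipping angle of the frame about the hub axis, rad: 0 = upright; positive = leaning to the cradle's -y side; 0.30 = lying on the rubber pad, where it starts and falls back to (the battery makes that side heavier; at the bar about 0.5 N carry it upright, 2 N leaning); negative = tipped to the kickstand side (the lowered foot meets the board at about -0.14). The rules call the frame's bar hub_c0.
- bar_grip (a point): Point to grip on the frame's bar: a grey round bar 25 mm thick across the top of the upright tube, along the cradle's x, its centreline 190 mm from the hub axis; it runs from 95 mm to -x of the tube's centre to 30 mm to +x. This point is on the centreline, 65 mm to -x of the tube. Moves with the frame: its x axis is along the bar, z points away from the hub. Fingers close along y.
- kickstand (a joint): Kickstand angle in the frame, rad: 0 = folded, where it starts (leg points to the frame's -x, 0.12 rad above the frame's horizontal); 1.75 = fully down, at its stop (leg points nearly straight down the frame). A spring snaps it to the nearer end; the centre is at 0.85. About 3 N downward near the foot move it at first, less towards the centre.
- kick_pivot (a point): Pivot of the kickstand, on the frame's +y side: at (0, 42, 100) mm from the hub axis with the frame upright; its axis is parallel to the frame's y.
- kick_foot (a point): Centre of the kickstand's rubber foot, a ball of 20 mm diameter at the end of the leg. The leg is a steel rod 12 mm thick; the foot is 128 mm from the pivot at right angles to the pivot axis, and 45 mm farther out to the frame's +y than the pivot (the leg splays outwards evenly).
- masking_tape: Bystander: roll of masking tape lying flat, 93 x 91 x 25 mm; origin at the centre of its underside.
- folding_rule: Bystander: yellow folding rule, closed, 17 x 125 x 18 mm, lying behind the cradle; origin at the centre of its underside.
- offcut_3: Bystander: sawn wooden block 50 x 91 x 40 mm; origin at the centre of its underside.
- tape_measure: Bystander: pocket tape measure standing on its base, 35 x 91 x 64 mm; origin at the centre of its underside.

How it is judged:
By the outcome, as a careful person would: the job done as asked, in the order asked, and still so for the second after the job is handed in, while the arm keeps its last pose, push and grip.
It also fails if it takes over 51 s, if anything falls off the work surface, if the arm or the gripper's body presses on something with over 40 N, if the wrist force passes 120 N, or if a joint passes its speed limit or range.

## Working session

There is one attempt and no reset: what is moved stays moved. The work goes in short steps, Python scripts to look and compute and a tool call to move; the robot and the scene stay as the last step left them, time stands still between calls to the robot, and variables do not carry over. Pictures are saved under pics/ and viewed, at most 10 in all, crops included, and the job is handed in when it is done.

Besides the shell and the picture viewer there is one more tool, called after "Emit:" as a command line: name --argument value ..., lists and objects as JSON in quotes. drive_tool: Moves the arm, as the interface text tells. Its arguments: {"type":"object","properties":{"offset":{"type":"array"},"rotation":{"type":"array"},"gripper":{"type":"array"},"squeeze":{"type":"number"}},"required":["offset","rotation","gripper"]}

```bash
mkdir -p pics; python3 - <<'E'
from cell import ctrl
import cv2, numpy as np
for n in ("scene","side"):
    im=ctrl.snapshot(n); cv2.imwrite(f"pics/{n}0.png",im[:,:,::-1])
    c=ctrl.calibration(n); print(n,np.round(c["intrinsics"],1).tolist(),c["D"],c["rvec"],c["tvec"])
    R=cv2.Rodrigues(np.array(c["rvec"],float))[0]; print("cam pos",-R.T@np.array(c["tvec"]).ravel(), R[2])
s=ctrl.state(); print(s["time_s"],s["ee_pos"],s["ee_rot"],s["wrist_force"],ctrl.tcp_to_tips)
E
```

```text
scene [[470.6, 0.0, 314.5], [0.0, 470.6, 203.4], [0.0, 0.0, 1.0]] [-0.13554389  0.          0.          0.          0.        ] [ 2.00824338 -0.56413277  0.30764766] [-0.66555944  0.15669452  1.43485859]
cam pos [-0.01840358 -1.36560632  0.81309434] [ 0.43993056  0.75898328 -0.48000571]
side [[411.6, 0.0, 323.1], [0.0, 411.6, 200.7], [0.0, 0.0, 1.0]] [-0.03978324  0.          0.          0.          0.        ] [ 2.00523778 -0.19844477  0.0972013 ] [-0.60852494  0.05466033  1.32654046]
cam pos [ 0.3946877  -1.26903508  0.60561666] [ 0.15729672  0.88971607 -0.42855927]
0.1 [ 0.13415025 -0.48138133  0.24786041] [-4.98296431e-04  9.90780569e-01  1.35475504e-01 -6.17971114e-05] [-0.16065479  0.5736714   0.22753067] 0.017
```

View pics/scene0.png

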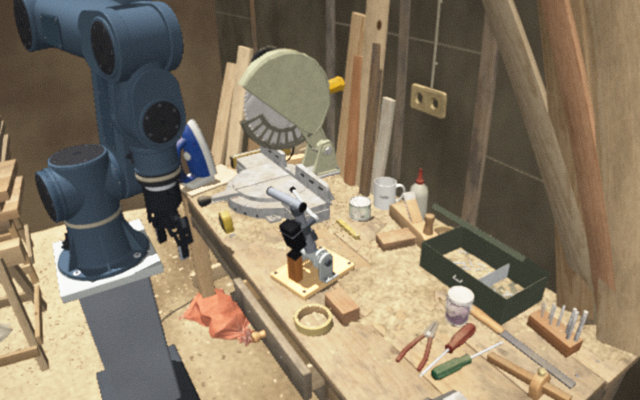

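View pics/side0.png

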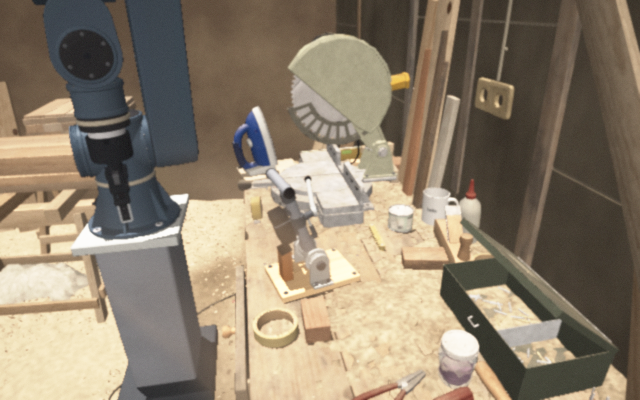

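The scene picture shows the cradle board at about (312,270), with the frame's bar running from (270,188) to (305,203). The side picture shows the board at about (312,275) and the bar at about (280,182), with the tape and offcut in front of the cradle. I'll zoom in on both.

```bash
python3 - <<'E'
import cv2, numpy as np
a=cv2.imread("pics/scene0.png")[175:300,255:365]; b=cv2.imread("pics/side0.png")[165:305,255:365]
f=lambda i:cv2.resize(i,(396,int(i.shape[0]*3.6)),interpolation=cv2.INTER_CUBIC)
a,b=f(a),f(b); h=max(a.shape[0],b.shape[0])
o=np.zeros((h,800,3),np.uint8); o[:a.shape[0],:396]=a; o[:b.shape[0],404:800]=b
cv2.imwrite("pics/crop.png",o); print(o.shape)
E
```

```text
(504, 800, 3)
```

View pics/crop.png

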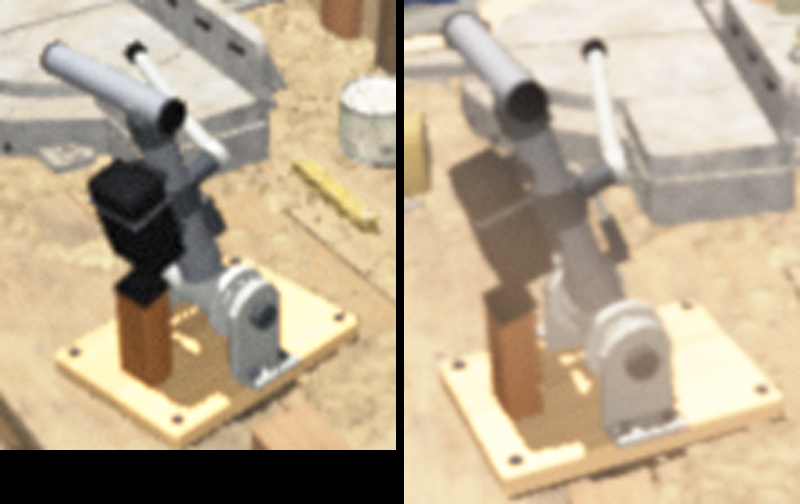

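The crop shows the board corners, in crop pixels: scene left (57,355), bottom (178,437) and right (357,318); side left (440,360), bottom (508,487), right (783,402) and top (705,305). The bar runs from its far end to the black cap, with the cap on the cradle's +x side. The kickstand foot is at (135,48) in the scene view and (594,47) in the side view. Next I'll solve the pose from these points.

```bash
cat > h.py <<'E'
import numpy as np, cv2
from scipy.optimize import least_squares
from scipy.spatial.transform import Rotation as R
def proj(c,P): return cv2.projectPoints(np.array(P,float).reshape(-1,1,3),np.array(c["rvec"]),np.array(c["tvec"]),np.array(c["intrinsics"]),np.array(c["D"]))[0].reshape(-1,2)
def fr(p,q):
    x,y,z=np.array(p)/1000; return np.array([x,y*np.cos(q)-z*np.sin(q),.068+y*np.sin(q)+z*np.cos(q)])
def W(v,p): c,s=np.cos(v[2]),np.sin(v[2]); return np.array([v[0]+c*p[0]-s*p[1],v[1]+s*p[0]+c*p[1],p[2]])
def foot(k): a=.12-k; return (-128*np.cos(a),87,100+128*np.sin(a))
E
python3 - <<'E'
from h import *
from cell import ctrl
S=lambda x,y:(x/3.6+255,y/3.6+175); D=lambda x,y:((x-404)/3.6+255,y/3.6+165)
B=lambda x,y,dy:np.array([x/1e3,y/1e3+dy,.018])
def pts(v):
    dy,q=v[3],v[4]
    b=[B(-70,-99.5,dy),B(70,-99.5,dy),B(70,99.5,dy),B(-70,99.5,dy)]
    e=[fr((30,0,190),q),fr((-95,0,190),q),fr(foot(0),q)]
    return [W(v,p) for p in b+e]
obs={"scene":{0:S(57,355),1:S(178,437),2:S(357,318),4:S(172,112),5:S(48,57),6:S(135,48)},
"side":{0:D(440,360),1:D(508,487),2:D(783,402),3:D(705,305),4:D(526,102),5:D(458,26),6:D(594,47)}}
cal={n:ctrl.calibration(n) for n in obs}
def res(v):
    P=pts(v); r=[]
    for n,o in obs.items():
        pp=proj(cal[n],P)
        for i,u in o.items(): r.append(pp[i]-u)
    return np.concatenate(r+[[(v[4]-.3)/.01]])
s=least_squares(res,[.45,-.2,-1.2,0,.3],loss="soft_l1")
v=s.x; print(v.round(4)); print(res(v)[:-1].reshape(-1,2).round(1).tolist())
for nm,p in dict(hub=fr((0,0,0),0),bar=fr((-65,0,190),.3),barup=fr((-65,0,190),0),foot=fr(foot(0),.3),foot1=fr(foot(.9),.3),footd=fr(foot(1.75),.3),piv=fr((0,42,100),.3)).items(): print(nm,W(v,p).round(4))
np.save("v.npy",v)
E
```

```text
[ 0.5092 -0.435  -1.3358  0.0023  0.2989]
[[-1.0, -0.3], [-0.3, -0.2], [0.9, 0.5], [-0.4, 1.6], [1.7, 0.8], [-0.1, 1.7], [0.2, 0.4], [-0.5, -2.8], [1.3, -1.9], [-2.2, -2.6], [-0.0, -0.1], [1.0, 1.4], [0.0, 1.2]]
hub [ 0.5092 -0.435   0.068 ]
bar [ 0.4394 -0.3848  0.2495]
barup [ 0.494  -0.3717  0.258 ]
foot [ 0.5273 -0.2999  0.2039]
foot1 [ 0.566  -0.3278  0.1032]
footd [ 0.5998 -0.421   0.0672]
piv [ 0.5195 -0.4325  0.1759]
```

```bash
python3 - <<'E'
from h import *
from cell import ctrl
S=lambda x,y:(x/3.6+255,y/3.6+175); D=lambda x,y:((x-404)/3.6+255,y/3.6+165)
cal={n:ctrl.calibration(n) for n in("scene","side")}
def tri(a,b):
    M=[];u=[]
    for n,p in(("scene",a),("side",b)):
        c=cal[n];M.append(np.c_[cv2.Rodrigues(np.array(c["rvec"]))[0],np.array(c["tvec"]).reshape(3,1)])
        u.append(cv2.undistortPoints(np.array([[p]],float),np.array(c["intrinsics"]),np.array(c["D"])).reshape(2,1))
    X=cv2.triangulatePoints(M[0],M[1],u[0],u[1]).ravel(); return X[:3]/X[3]
for k,a,b in [("cap",S(172,112),D(526,102)),("barfar",S(50,58),D(460,28)),("foot",S(135,48),D(594,47)),("leg elbow",S(220,155),D(620,172)),
 ("sawfence R end",(330,190),(370,205)),("sawtop",(300,55),(350,40)),("tape",(313,320),(275,328)),("mug",(360,203),(400,213))]: print(k,tri(a,b).round(3))
v=np.load("v.npy")
for p in((30,0,190),(-95,0,190)): print(W(v,fr(p,.3)).round(3))
E
```

```text
cap [ 0.462 -0.478  0.252]
barfar [ 0.432 -0.35   0.249]
foot [ 0.528 -0.3    0.208]
leg elbow [ 0.523 -0.439  0.179]
sawfence R end [ 0.743 -0.158  0.061]
sawtop [ 0.7   -0.054  0.521]
tape [ 0.405 -0.616  0.016]
mug [ 0.805 -0.248  0.053]
[ 0.462 -0.477  0.25 ]
[ 0.432 -0.356  0.25 ]
```

Emit:
drive_tool --offset '[[0,0,4],[0,0,4],[0,0,4],[2.8,1.2,0],[2.8,1.2,0],[2.8,1.2,0],[2.8,1.2,0],[2.8,1.2,0],[2.8,1.2,0],[2.8,1.2,0],[2.8,1.2,0],[2.8,1.2,0],[2.8,1.2,0],[2.8,1.2,0],[2.8,1.2,0],[2.8,1.2,0],[2.8,1.2,0],[0,0,0],[0,0,0],[0,0,0]]' --rotation '[[0,0,0],[0,0,0],[0,0,0],[0,0,1],[0,0,1],[0,0,1],[0,0,1],[0,0,1],[0,0,1],[0,0,1],[0,0,1],[0,0,1],[0,0,1],[0,0,1],[0,0,1],[0,0,1],[0,0,1],[0,0,0.7],[0,0,0],[0,0,0]]' --gripper '[-1,-1,-1,-1,-1,-1,-1,-1,-1,-1,-1,-1,-1,-1,-1,-1,-1,-1,-1,-1]'

```text
time_s: 2.1
ee_pos: [0.5259, -0.3138, 0.3681]
ee_rot: [-0.0, 0.618, 0.786, -0.0]
wrist_force: [-0.0, -0.3, -0.5]
opening: -0.0
gripper_force: 0.0
```

```bash
python3 - <<'E'
from h import *
from cell import ctrl
v=np.load("v.npy")
s=ctrl.state(); print(s["ee_pos"],R.from_quat(np.roll(s["ee_rot"],-1)).as_matrix().round(3).tolist(),s["q"],s["opening"])
c=ctrl.calibration("wrist"); im=ctrl.snapshot("wrist")
im2=im[:,:,::-1].copy()
for p in[W(v,fr(foot(0),.3)),W(v,fr((-95,0,190),.3)),W(v,fr((-65,0,190),.3)),W(v,fr((0,0,190),.3)),W(v,fr((0,42,100),.3))]:
    u=proj(c,[p])[0]; print(u.round(1)); cv2.drawMarker(im2,tuple(int(round(x)) for x in u),(0,0,255),0,8)
cv2.imwrite("pics/w1.png",im2); cv2.imwrite("pics/w1raw.png",im[:,:,::-1])
# rod contact points, 112 mm from pivot (fraction .875)
f=.875
for k in(0,.2,.4,.6,.8,.9,1.,1.1):
    F=np.array(foot(k)); P=np.array([0,42,100]); p=P+f*(F-P); print(k,W(v,fr(p,.3)).round(4))
E
```

```text
[ 0.52593616 -0.313778    0.3681388 ] [[-0.236, 0.972, -0.0], [0.972, 0.236, 0.0], [0.0, -0.0, -1.0]] [-5.37874712e-01  5.15322153e-01  7.07269901e-01  1.76319445e+00
 -9.70731282e-05  7.95121273e-01] -4.834952333920915e-05
[319.1 174.9]
[181.9 227.2]
[185.8 263.2]
[194.2 333.4]
[280.7 290.3]
0 [ 0.5263 -0.3165  0.2004]
0.2 [ 0.5326 -0.3145  0.179 ]
0.4 [ 0.5399 -0.3169  0.158 ]
0.6 [ 0.5478 -0.3236  0.1382]
0.8 [ 0.556  -0.3342  0.1203]
0.9 [ 0.5601 -0.3409  0.1123]
1.0 [ 0.5642 -0.3484  0.1051]
1.1 [ 0.5683 -0.3567  0.0987]
```

View pics/w1.png

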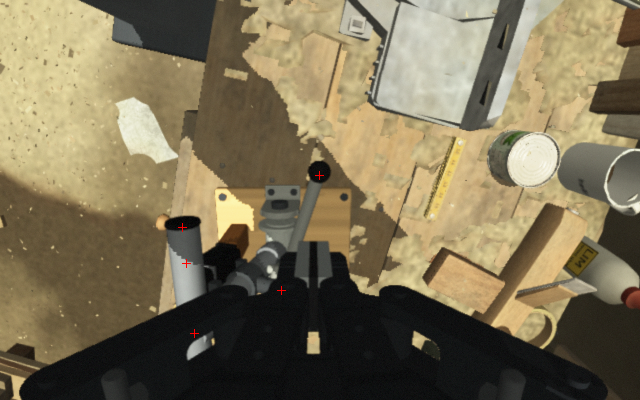

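The picture shows the foot at (319,170) and the bar's far end at (182,222), both within a few mm of the predictions. Next I press down on the leg, following its arc.

Emit:
drive_tool --offset '[[0,0,-2],[0,0,-2],[0,0,-2],[0,0,-2],[0,0,-2],[0,0,-2],[0,0,-1],[0,0,-1],[0.16,-0.05,-0.65],[0.16,-0.05,-0.65],[0.16,-0.05,-0.65],[0.16,-0.05,-0.65],[0.18,-0.08,-0.52],[0.18,-0.08,-0.52],[0.18,-0.08,-0.52],[0.18,-0.08,-0.52]]' --rotation '[[0,0,0],[0,0,0],[0,0,0],[0,0,0],[0,0,0],[0,0,0],[0,0,0],[0,0,0],[0,0,0],[0,0,0],[0,0,0],[0,0,0],[0,0,0],[0,0,0],[0,0,0],[0,0,0]]' --gripper '[-1,-1,-1,-1,-1,-1,-1,-1,-1,-1,-1,-1,-1,-1,-1,-1]'

```text
time_s: 3.75
ee_pos: [0.54, -0.3189, 0.181]
ee_rot: [-0.0, 0.617, 0.787, 0.0]
wrist_force: [0.5, 1.9, 1.8]
opening: 0.0001
gripper_force: 1.2
```

```bash
python3 - <<'E'
from cell import ctrl
import cv2, numpy as np
o=[cv2.resize(ctrl.snapshot(n)[:,:,::-1][a:a+140,b:b+130],(390,420),interpolation=2) for n,a,b in(("scene",165,245),("side",165,245))]
cv2.imwrite("pics/p1.png",np.hstack(o))
E
```

```text
(no output)
```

View pics/p1.png

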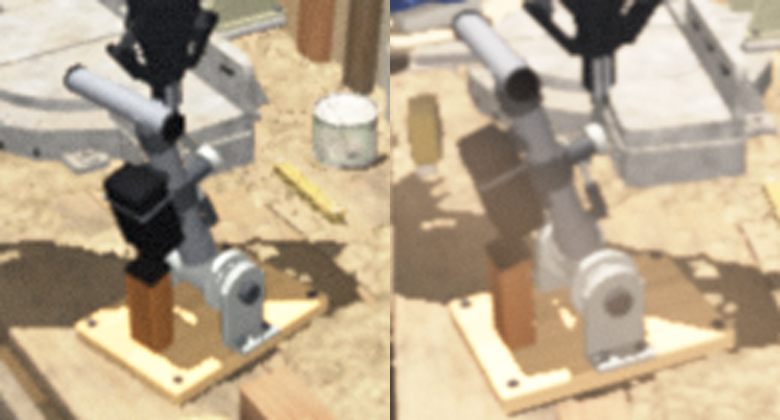

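The fingertips are on the leg at about (600,105) in the right half. The leg is partly down and the frame is still on its pad. I'll keep pressing past the centre.

Emit:
drive_tool --offset '[[0.2,-0.25,-0.5],[0.2,-0.25,-0.5],[0.2,-0.25,-0.5],[0.2,-0.25,-0.5],[0.2,-0.3,-0.45],[0.2,-0.3,-0.45],[0.2,-0.3,-0.45],[0.2,-0.3,-0.45],[0.2,-0.33,-0.4],[0.2,-0.33,-0.4],[0.2,-0.33,-0.4],[0.2,-0.33,-0.4],[0,0,0]]' --rotation '[[0,0,0],[0,0,0],[0,0,0],[0,0,0],[0,0,0],[0,0,0],[0,0,0],[0,0,0],[0,0,0],[0,0,0],[0,0,0],[0,0,0],[0,0,0]]' --gripper '[-1,-1,-1,-1,-1,-1,-1,-1,-1,-1,-1,-1,-1]'

```text
time_s: 5.15
ee_pos: [0.5637, -0.3543, 0.1267]
ee_rot: [-0.0, 0.617, 0.787, -0.0]
wrist_force: [-0.2, 0.3, 0.4]
opening: -0.0003
gripper_force: 0.0
```

```bash
python3 - <<'E'
from cell import ctrl
import cv2, numpy as np
o=[cv2.resize(ctrl.snapshot(n)[:,:,::-1][a:a+140,b:b+130],(390,420),interpolation=2) for n,a,b in(("scene",165,245),("side",165,245))]
cv2.imwrite("pics/p2.png",np.hstack(o))
E
```

```text
(no output)
```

View pics/p2.png

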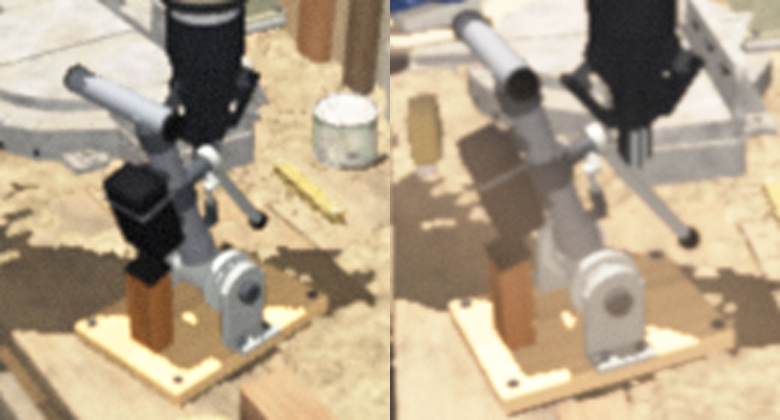

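The kickstand snapped down; the foot is now at (690,237) in the right half, and the frame is still on its rest. Next I retreat and go to the pre-grasp pose above the bar, with the tool tilted along the frame.

Emit:
drive_tool --offset '[[0,0,4.15],[0,0,4.15],[0,0,4.15],[0,0,4.15],[0,0,4.15],[-1.87,-0.42,0],[-1.87,-0.42,0],[-1.87,-0.42,0],[-1.87,-0.42,0],[-1.87,-0.42,0],[-1.87,-0.42,0],[-1.87,-0.42,0],[-1.87,-0.42,0],[0,0,0],[0,0,0],[0,0,0]]' --rotation '[[0,0,0],[0,0,0],[0,0,0],[0,0,0],[0,0,0],[0.083,-0.348,0],[0.083,-0.348,0],[0.083,-0.348,0],[0.083,-0.348,0],[0.083,-0.348,0],[0.083,-0.348,0],[0.083,-0.348,0],[0.083,-0.348,0],[0,0,0],[0,0,0],[0,0,0]]' --gripper '[-1,-1,-1,-1,1,1,1,1,1,1,1,1,1,1,1,1]'

```text
time_s: 6.85
ee_pos: [0.415, -0.3876, 0.3321]
ee_rot: [0.093, 0.61, 0.778, 0.117]
wrist_force: [0.9, -0.0, 0.9]
opening: 0.0852
gripper_force: 0.0
```

```bash
python3 - <<'E'
from h import *
from cell import ctrl
v=np.load("v.npy")
s=ctrl.state(); M=R.from_quat(np.roll(s["ee_rot"],-1)).as_matrix(); print(s["ee_pos"],M.round(3).tolist(),s["opening"])
print("foot down pred in side",proj(ctrl.calibration("side"),[W(v,fr(foot(1.75),.3))]))
c=ctrl.calibration("wrist"); im=ctrl.snapshot("wrist")[:,:,::-1].copy()
for p in[fr((-95,0,190),.3),fr((-65,0,190),.3),fr((30,0,190),.3),fr(foot(1.75),.3)]:
    u=proj(c,[W(v,p)])[0]; print(u.round(1)); cv2.drawMarker(im,tuple(int(round(x)) for x in u),(0,0,255),0,8)
cv2.imwrite("pics/w2.png",im)
t=M.T@(W(v,fr((-65,0,190),.3))-s["ee_pos"]); print("bar in tool",t)
E
```

```text
[ 0.41498208 -0.38761471  0.33213493] [[-0.238, 0.928, 0.287], [0.971, 0.228, 0.068], [-0.002, 0.295, -0.955]] 0.08520594851849837
foot down pred in side [[346.07958561 246.05076136]]
[313.6 175.7]
[313.2 221.1]
[312.4 344. ]
[378.1 221.9]
bar in tool [-0.00293291 -0.00105045  0.08615501]
```

View pics/w2.png

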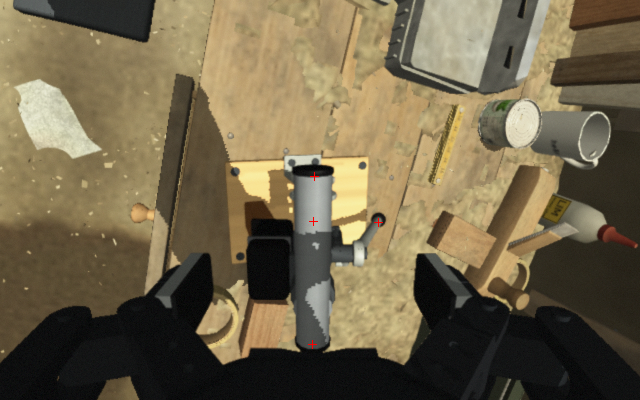

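The bar lies centred between the open fingers, from (313,172) to (312,344), and the foot is at (378,220) where the fully-down pose predicts it. Next I advance 88 mm along the tool and close.

Emit:
drive_tool --offset '[[0.32,0.08,-1.05],[0.32,0.08,-1.05],[0.32,0.08,-1.05],[0.32,0.08,-1.05],[0.32,0.08,-1.05],[0.32,0.08,-1.05],[0.32,0.08,-1.05],[0.32,0.08,-1.05],[0,0,0],[0,0,0],[0,0,0],[0,0,0],[0,0,0],[0,0,0],[0,0,0],[0,0,0],[0,0,0]]' --rotation '[[0,0,0],[0,0,0],[0,0,0],[0,0,0],[0,0,0],[0,0,0],[0,0,0],[0,0,0],[0,0,0],[0,0,0],[0,0,0],[0,0,0],[0,0,0],[0,0,0],[0,0,0],[0,0,0],[0,0,0]]' --gripper '[1,1,1,1,1,1,1,1,1,-1,-1,-1,-1,-1,-1,-1,-1]' --squeeze 40

```text
time_s: 8.6
ee_pos: [0.44, -0.3816, 0.2484]
ee_rot: [0.093, 0.61, 0.778, 0.117]
wrist_force: [-4.4, -0.2, 5.6]
opening: 0.024
gripper_force: 39.2
```

```bash
python3 - <<'E'
from h import *
from cell import ctrl
v=np.load("v.npy")
s=ctrl.state(); M=R.from_quat(np.roll(s["ee_rot"],-1)).as_matrix(); p=s["ee_pos"]; g=p-.002*M[:,2]
print(p,s["opening"],s["gripper_force"],s["wrist_force"])
hub=W(v,fr((0,0,0),0)); r=g-hub; cy=np.array([-np.sin(v[2]),np.cos(v[2])])
print("q est",np.arctan2(-r[:2]@cy,r[2]), "radius",np.hypot(r[:2]@cy,r[2]), "tool tilt",np.arctan2(M[:2,2]@cy,-M[2,2]))
print("cradle y dir",cy)
E
```

```text
[ 0.43996451 -0.38161131  0.2483849 ] 0.024015741564776972 39.24976587295532 [-4.36210702 -0.21340581  5.60622849]
q est 0.2954645717804672 radius 0.1905529440590239 tool tilt 0.29977679947938113
cradle y dir [0.97250426 0.23288507]
```

Gripped: the opening is 24 mm on the 25 mm bar. Next I raise the frame along its arc to about 0.025 rad short of upright.

Emit:
drive_tool --offset '[[0.438,0.105,0.133],[0.442,0.106,0.122],[0.444,0.106,0.111],[0.447,0.107,0.099],[0.449,0.108,0.088],[0.451,0.108,0.076],[0.453,0.108,0.064],[0.454,0.109,0.053],[0.455,0.109,0.041],[0.456,0.109,0.029],[0.457,0.109,0.018],[0,0,0],[0,0,0]]' --rotation '[[-0.056,0.232,0],[-0.056,0.232,0],[-0.056,0.232,0],[-0.056,0.232,0],[-0.056,0.232,0],[-0.056,0.232,0],[-0.056,0.232,0],[-0.056,0.232,0],[-0.056,0.232,0],[-0.056,0.232,0],[-0.056,0.232,0],[0,0,0],[0,0,0]]' --gripper '[-1,-1,-1,-1,-1,-1,-1,-1,-1,-1,-1,-1,-1]'

```text
time_s: 9.9
ee_pos: [0.4904, -0.3693, 0.2568]
ee_rot: [0.008, 0.617, 0.787, 0.009]
wrist_force: [-1.6, 0.7, 7.5]
opening: 0.0239
gripper_force: 39.8
```

```bash
cat > q.py <<'E'
from h import *
from cell import ctrl
v=np.load("v.npy")
s=ctrl.state(); M=R.from_quat(np.roll(s["ee_rot"],-1)).as_matrix(); p=s["ee_pos"]; g=p-.002*M[:,2]
print(p,s["opening"],s["gripper_force"],s["wrist_force"])
hub=W(v,fr((0,0,0),0)); r=g-hub; cy=np.array([-np.sin(v[2]),np.cos(v[2])])
print("q est",np.arctan2(-r[:2]@cy,r[2]), "radius",np.hypot(r[:2]@cy,r[2]), "tool tilt",np.arctan2(M[:2,2]@cy,-M[2,2]))
E
python3 q.py
```

```text
[ 0.49039195 -0.36929807  0.25675656] 0.023903572987835426 39.84697222709656 [-1.61634433  0.65091844  7.50558596]
q est 0.015915723240028157 radius 0.190780109969894 tool tilt 0.0246683676835691
```

Emit:
drive_tool --offset '[[0.14,0.033,0],[0.13,0.032,0],[0,0,0],[0,0,0],[0,0,0],[0,0,0],[0,0,0]]' --rotation '[[-0.017,0.069,0],[-0.016,0.069,0],[0,0,0],[0,0,0],[0,0,0],[0,0,0],[0,0,0]]' --gripper '[-1,-1,-1,-1,-1,-1,-1]'

```text
time_s: 10.6
ee_pos: [0.4928, -0.3687, 0.2568]
ee_rot: [0.004, 0.617, 0.787, 0.003]
wrist_force: [-1.9, 1.5, 6.9]
opening: 0.024
gripper_force: 39.8
```

```bash
python3 q.py; python3 - <<'E'
from h import *
from cell import ctrl
v=np.load("v.npy"); o=[]
for n,a,b in(("scene",165,245),("side",165,245)):
    im=ctrl.snapshot(n)[:,:,::-1][a:a+140,b:b+130]; im=cv2.resize(im,(390,420),interpolation=2)
    for p in((30,0,190),(-95,0,190),foot(1.75)):
        u=(proj(ctrl.calibration(n),[W(v,fr(p,0))])[0]-(b,a))*3; cv2.drawMarker(im,tuple(int(round(x)) for x in u),(0,0,255),0,8)
    o.append(im)
cv2.imwrite("pics/up.png",np.hstack(o))
E
```

```text
[ 0.49278317 -0.36873219  0.25676085] 0.023982806674179673 39.82926070690155 [-1.86524202  1.48131268  6.85566368]
q est 0.0028811026420304127 radius 0.19076154298305922 tool tilt 0.00995528008162757
```

View pics/up.png

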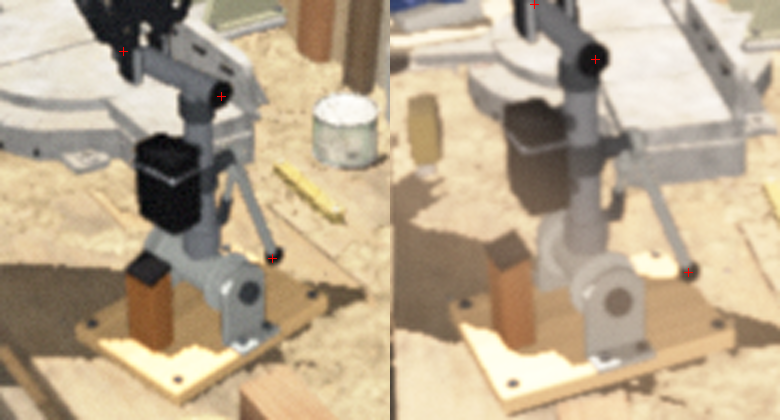

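The frame is upright: the predicted points for 0 rad fall on the bar cap at (221,96) and (595,59), and on the lowered foot at (272,258) and (688,271). The bar is still held, so I'm handing it in.

```bash
python3 -c "
from cell import ctrl
print(ctrl.job_done())"
```

```text
the job is handed in; nothing more can be done
None
```

I pushed the kickstand past its spring centre until it snapped fully down, then raised the frame upright by my measurements (within about 0.01 rad). The bar is still in the gripper, and the job was handed in at about 11 s with no verdict returned.

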